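# Lock down the switch console

### The job

The two captive screws that hold the cover of the machine's switch console, one on its top and one on its sloping front, are only half done up. Take the broad-bladed driver out of its fork rack, turn both screws clockwise with it until they are fully home against their stops (slot in line with the two dark marks beside the head), and hang the driver back in its rack, upright on its collar. Turn the screws with the driver, not with the fingers, and leave the other things on the bench where they stand.

Things in the scene. Friction and masses are not known exactly. Their poses are not given: they have to be found in the camera images.
- console: Grey sheet-metal switch console, fixed, 178 deep (x) x 240 wide (y) x 95 high. Origin: centre of its underside; x to its back, y to its left seen from the front, z up. The front face leans back from 45 mm high at the front edge to 95 mm, its normal 25 degrees from vertical towards -x; behind it a flat top deck 71 deep. Push buttons and a selector stand up to 19 mm off the left half of the slope.
- screw_top_slot (a point): Centre of the outer face of the top screw's head (left half of the deck, +y). Steel disc 48 across, standing 16 off the cover, with a straight slot right across it, 9 wide and 10 deep, edges chamfered 2. The point turns with the head: x along the slot, z outward along the screw's axis (vertical).
- screw_slope_slot (a point): The same point of the equal screw on the sloping front (right half, -y). x along the slot, z outward along the screw's axis, square to the slope (25 degrees from vertical). In either slot the driver's blade has about 8 degrees of play each way, so it must be turned that much further than the screw.
- screw_top (a joint): Angle of the top screw in rad, growing clockwise as seen from outside looking at the head. 1.571 is fully home, a hard stop, with the slot along the console's y axis; it starts anywhere from 0.25 to 0.75. Turns with about 0.08 N m of friction, stays where it is left, does not rise or sink.
- screw_slope (a joint): Angle of the sloping screw in rad, the same: clockwise positive, 1.571 fully home at a hard stop with the slot level along the console's y axis, starts from 0.25 to 0.75.
- driver_handle (a point): Centre of the driver's wooden handle, a rounded block 62 long (x) x 24 thick (y) x 44 high (z): grip it across its thickness. z runs along the shaft from blade to handle; the blade, 108 mm below this point to its tip, lies along x like the handle. Blade 30 wide (x), 5 thick, 3 at the tip. Mass about 0.2 kg. It starts hanging in the rack, turned up to 0.6 rad from the fork's x.
- driver_collar (a point): Point on the driver's axis at the underside of its collar (a disc 38 across, 6 thick), 75 mm above the blade's tip and 33 mm below the handle's centre; axes as the driver's. The shaft below it is 14 across.
- rack: Tool rack, fixed: wooden foot and post, level steel fork on top, 95 high. Origin on the bench under the middle of the slot; x to the closed back of the fork, z up. The slot runs along x, 20 wide, from x = -44 (open end) to +28; fork 66 wide, 12 thick, 4 mm lips at its tips. The 30 mm blade passes up or down through the slot only when it lies along x; the shaft passes at any angle.
- rack_seat (a point): Middle of the fork's slot at the fork's upper surface (95 mm above the bench), where the driver's collar rests; axes as the rack's.
- nail_tin: Rusty open tin, 93x79x76, origin at its underside: leave it alone.
- card_box: Tall cardboard box, 70x70x131, origin at its underside: leave it alone.
- oil_can: Oil can with a long thin upright spout, 74 across, 186 high, origin at its underside: leave it alone.
- brass_tin: Low brass tin, 58 across, 39 high, origin at its underside: leave it alone.
- rivet_box: Small cardboard box, 57x87x35, origin at its underside: leave it alone.
Things that resemble listed ones, but are neither listed nor needed, are in the scene too. Leave any red look-alike of the rack alone.

How it is judged:
By the outcome, as a careful person would: the job done as asked, in the order asked, and still so for the second after the job is handed in, with the robot touching nothing.
It also fails if it takes over 72 s, if anything falls off the work surface, if the arm or the gripper's body presses on something with over 40 N, if the wrist force passes 120 N, or if a joint passes its speed limit or range.

### The arm

A 6-joint arm with a two-finger parallel gripper is mounted at the origin on a cart in front of the work surface, level with it; the furniture and walls round the work are solid. World frame = base frame: x ahead of the robot, y to its left, z up, the work surface at z = 0. Lengths are in mm, angles in degrees, forces in N, time in s.
With the tool pointing down it reaches from about 275 to 850 mm from the base axis. Payload 5.2 kg.
Tool frame: the origin (TCP) lies between the finger pads; the fingertips stand 25 mm ahead of it and the grasp point (between the pads) lies 6 mm ahead of it (tcp_to_tips is the distance from the TCP to the fingertips, in mm); z points along the fingers, y is the line along which they close (so a half turn about z gives the same grasp; the last joint's range is limited). The gripper opens to 85 mm and grips with 20 to 120 N. Pads are 22 mm wide; open, the fingers measure 114 mm over their backs; the gripper's body (76 mm by 85 mm) begins 54 mm behind the grasp point. The pads swing forward as they close: fully open they stand 13 mm farther back than shut.
Start: joints at [-88.453, 14.817, 87.949, -0, 77.235, -11.62], TCP at [125.302, -535.542, 256.31] pointing down, gripper open.
Joint ranges: [-179.93, 179.93], [-52.35, 119.4], [10.71, 147.94], [-69.91, 249.91], [12.55, 155.21], [-178.61, 178.61]. Speed limits (degrees/s): [147.25, 147.25, 180, 180, 180, 180].

### API

Orientations are given as a 3x3 rotation matrix whose columns are the frame's x, y, z axes.
In Python, from plant import * gives the robot as it stands.
- The arm moves only by the tool servo_tool, never from a script. Its argument "increments" is a list that holds one entry, the list of rows, each a list of 5 numbers: the shift along the tool's x, y, z in m, then the turn about the tool's z in rad, then the opening, from -1 (shut) to 1 (fully open), so that 0 is half open. In form: [[[tx, ty, tz, roll, grip], ...]]. A call has exactly 10 rows; each row is the pose to reach, as a shift and turn from the pose commanded when the call began, along the tool's axes at that moment; what a row does not reach only later rows make up. A row lasts 1/12 s, in which the tool goes at most 41.7 mm and 7.16 degrees, less where a joint would pass 70% of its speed; a pose out of reach is approached as far as the arm can. A call with a gripper value outside its range is refused whole. The fingers move at their own pace and stop on an object; the grip force is fixed at half the most. Time passes only in rows, so rows that repeat a pose let the fingers close, or fill a call up. It gives the time, the measured TCP pose, the force, the opening and the grip force at its end, in the units of the state.
- get_obs(): the state, without advancing time (a new reading comes with each control period).
- capture(name): name is "side" or "top"; returns a dict with "pixels" (384x512x3 uint8, red, green, blue), "intrinsics" (3x3 intrinsics, pixels), "k1" (the pictures are not rectified: a ray, as slopes to the right and down, at radius r is drawn at 1 + k1 r^2 times it, then the intrinsics apply), "R" (3x3) and "t" (3): a world point X has camera coordinates R X + t. Camera axes: x right, y down, z forward; pixel columns grow to the right and rows downward; lengths in mm; the calibration is good to about 2 mm. A picture is of the moment at which its call begins. There is no depth.
- close_job(): hands the job in; it is judged then, once.
The state is a dict: "time_s": time; "qpos": joint angles; "dq": joint speeds; "tau": joint torques, N m; "tool_pos": TCP position; "tool_rot": TCP orientation; "contact_force": force on the tool from outside, world axes, zero at the start; "wrist_torque": the same for the moment, N m; "gripper_width": finger opening in mm; "grasp_force": force on a finger pad.
Only numpy, scipy, OpenCV 4.12 (cv2) and the standard library are available. Lean on these libraries where they do the work, as an engineer would, in place of code of your own. Each camera call takes 0.05 s, during which the arm holds its last target. There are 200 camera calls.

## Working session

There is one attempt and no reset: what is moved stays moved. The work goes in short steps, Python scripts to look and compute and a tool call to move; the robot and the scene stay as the last step left them, time stands still between calls to the robot, and variables do not carry over. Pictures are saved under pics/ and viewed, at most 10 in all, crops included, and the job is handed in when it is done.

Besides the shell and the picture viewer there is one more tool, called after ">>>" as name(argument=value, ...) on one line, values as JSON. servo_tool: Moves the arm, as the interface text tells. Its arguments: {"type":"object","properties":{"increments":{"type":"array"}},"required":["increments"]}

```bash
mkdir -p pics; ls
python3 - <<'E'
from plant import *
import cv2, numpy as np
for n in ("top","side"):
    c=capture(n); cv2.imwrite(f"pics/{n}0.png",cv2.resize(c["pixels"][:,:,::-1],(800,600),interpolation=cv2.INTER_CUBIC))
    np.savez(f"{n}0.npz",**c)
    print(n,c["intrinsics"],c["k1"],c["R"],c["t"])
o=get_obs(); print(o)
E
```

```text
pics
top [[369.05530875   0.         250.00717232]
 [  0.         369.05530875 187.34450831]
 [  0.           0.           1.        ]] -0.03693483544743772 [[ 0.0260552  -0.99957625 -0.01297861]
 [-0.99482997 -0.02465233 -0.09851695]
 [ 0.09815525  0.01547839 -0.99505074]] [ -14.16713291  522.52647722 1167.84024399]
side [[355.37485061   0.         253.44833981]
 [  0.         355.37485061 191.53062474]
 [  0.           0.           1.        ]] 0.024187594325828163 [[-0.9782794  -0.20573817  0.0253223 ]
 [-0.10676644  0.39538682 -0.91228843]
 [ 0.17768045 -0.89517655 -0.40876472]] [ 529.59650732  148.25199958 1032.47873637]
{'time_s': 0.1, 'qpos': array([-8.84521698e+01,  1.48552168e+01,  8.80060589e+01, -1.50985524e-03,
        7.72340977e+01, -1.16176202e+01]), 'dq': array([-0.12879576, -0.02145494, -0.11902428,  0.00404757, -0.01147666,
       -0.03193831]), 'tau': array([ 2.83862755e-03, -4.46966386e+01, -2.91247004e+01, -2.05711249e-04,
        6.39071572e-03,  2.17057681e-05]), 'tool_pos': array([ 125.29070291, -535.08601681,  255.54776852]), 'tool_rot': array([[ 9.73715102e-01,  2.27769390e-01, -7.06538391e-05],
       [ 2.27769190e-01, -9.73713731e-01,  1.66327653e-03],
       [ 3.10046867e-04, -1.63565024e-03, -9.99998614e-01]]), 'contact_force': array([0.27938331, 0.57019995, 0.67031442]), 'wrist_torque': array([-0.01723762, -0.02883535, -0.03146981]), 'grasp_force': 0.0, 'gripper_width': 85.59836612981243}
```

View pics/top0.png

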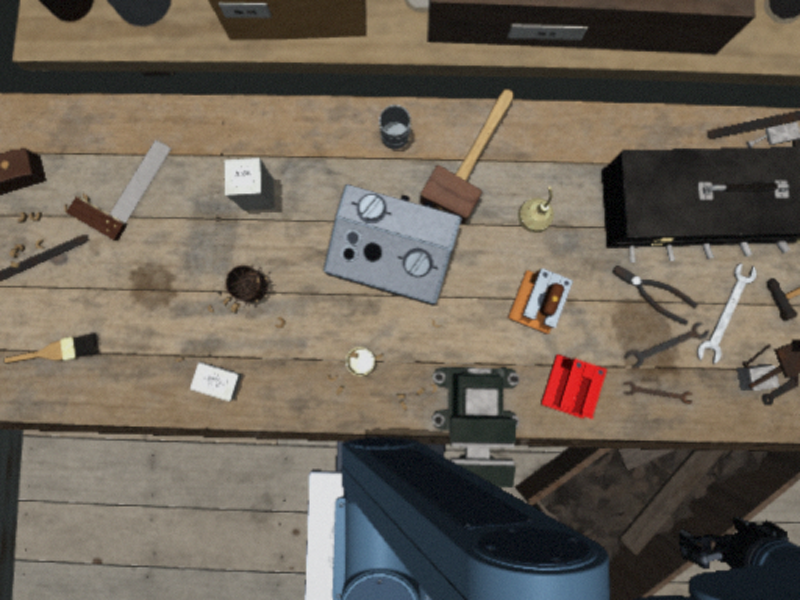

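View pics/side0.png

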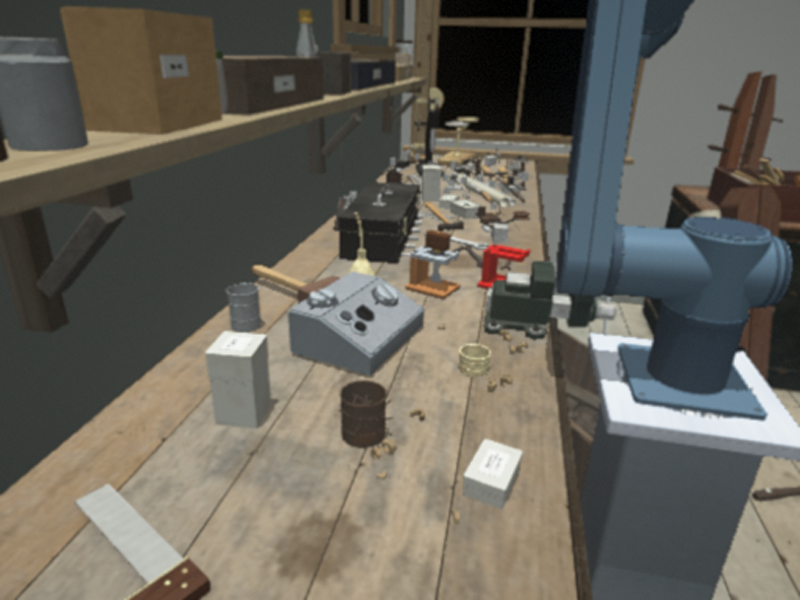

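The top view shows the console with its screws at about (372,208) and (417,263). The fork rack is at (541,298), steel and wood, holding the driver with its brown handle at (551,299). The red look-alike at (574,386) is empty and is to be left alone. The side view confirms the wood and steel rack at (433,265) with the driver in it. Next I'll enlarge both in one composite.

```bash
cat > h.py <<'E'
import numpy as np, cv2
from scipy.optimize import least_squares
def cam(n): return dict(np.load(n+".npz"))
def proj(c,X):
    p=np.atleast_2d(X)@c["R"].T+c["t"]; K=c["intrinsics"]
    return cv2.projectPoints(np.atleast_2d(X).astype(float),cv2.Rodrigues(c["R"])[0],c["t"].astype(float),K,np.array([float(c["k1"]),0,0,0]))[0][:,0]
def ray(c,uv):
    xy=cv2.undistortPoints(np.array([[uv]],float),c["intrinsics"],np.array([float(c["k1"]),0,0,0]))[0,0]
    d=c["R"].T@np.array([*xy,1]); return -c["R"].T@c["t"],d
def atz(c,uv,z):
    o,d=ray(c,uv); return o+d*(z-o[2])/d[2]
def tri(c1,u1,c2,u2):
    o1,d1=ray(c1,u1);o2,d2=ray(c2,u2)
    s=np.linalg.lstsq(np.stack([d1,-d2],1),o2-o1,rcond=None)[0]
    a,b=o1+s[0]*d1,o2+s[1]*d2; return (a+b)/2,np.linalg.norm(a-b)
def tile(img,x,y,w,h,W,H):
    t=cv2.resize(np.ascontiguousarray(img[y:y+h,x:x+w,::-1]),(W,H),interpolation=cv2.INTER_CUBIC)
    for i in range(0,w,10):
        L=10 if (x+i)%50==0 else 4
        cv2.line(t,(i*W//w,0),(i*W//w,L),(0,255,255),1)
        if L==10: cv2.putText(t,str(x+i),(i*W//w,22),0,.4,(0,255,255),1)
    for i in range(0,h,10):
        L=10 if (y+i)%50==0 else 4
        cv2.line(t,(0,i*H//h),(L,i*H//h),(0,255,255),1)
        if L==10: cv2.putText(t,str(y+i),(12,i*H//h+4),0,.4,(0,255,255),1)
    return t
E
python3 - <<'E'
from h import *
T=cam("top0")["pixels"];S=cam("side0")["pixels"]
a=np.hstack([tile(T,200,110,100,90,400,360),tile(S,180,165,100,90,400,360)])
b=np.hstack([tile(T,320,160,80,48,400,240),tile(S,250,140,80,48,400,240)])
cv2.imwrite("pics/c1.png",np.vstack([a,b]))
E
```

```text
(no output)
```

View pics/c1.png

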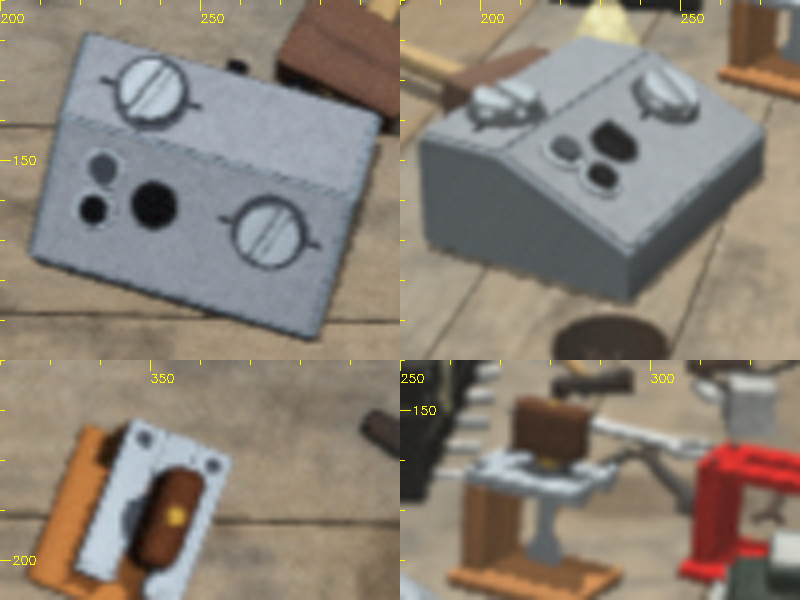

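The composite shows both screws half turned, with their slots running lower-left to upper-right and the dark marks along the console's y. The rack in use is the orange foot with the steel fork and the brown handle, at top-image (355,191). The red one is only a look-alike. Next I'll fit the poses.

```bash
cat >> h.py <<'E'
def tl(x0,y0,s,u,v): return np.array([x0+(u+.5)/s-.5,y0+(v+.5)/s-.5])
E
python3 - <<'E'
from h import *
T=cam("top0");S=cam("side0")
A=lambda u,v:tl(200,110,4,u,v); B=lambda u,v:tl(180,165,4,u-400,v); C=lambda u,v:tl(320,160,5,u,v-360); D=lambda u,v:tl(250,140,5,u-400,v-360)
top=[((89,120,95),A(88,33)),((89,-120,95),A(381,115)),((18,120,95),A(65,116)),((18,-120,95),A(357,197)),((-89,120,45),A(32,256)),((-89,-120,45),A(314,340))]
side=[((18,120,95),B(500,155)),((89,120,95),B(420,138)),((-89,120,45),B(631,246)),((89,120,0),B(426,246)),((-89,120,0),B(632,300)),((-89,-120,45),B(764,130)),((18,-120,95),B(645,50))]
def W(p,X):
    c,s=np.cos(p[2]),np.sin(p[2]);X=np.atleast_2d(X).astype(float)
    return np.stack([p[0]+c*X[:,0]-s*X[:,1],p[1]+s*X[:,0]+c*X[:,1],X[:,2]],1)
def res(p,sep=False):
    r=[proj(T,W(p,[a for a,_ in top]))-[b for _,b in top],proj(S,W(p,[a for a,_ in side]))-[b for _,b in side]]
    return r if sep else np.vstack(r).ravel()
f=least_squares(res,[600,0,-.2],loss="soft_l1");p=f.x;print("console",p[:2],np.degrees(p[2]));print(np.round(res(p,True)[0],1).tolist(),np.round(res(p,True)[1],1).tolist())
cs=np.array([[np.cos(p[2]),np.sin(p[2])],[-np.sin(p[2]),np.cos(p[2])]])
P,e=tri(T,A(152,92),S,B(505,103));q=atz(T,A(152,92),111);print("top screw tri",P,e,"atz",q,"console",cs@(q[:2]-p[:2]))
a,b=atz(T,A(133,115),111),atz(T,A(172,68),111);d=cs@(b-a)[:2];print("slot len",np.linalg.norm(b-a),"console ang",np.degrees(np.arctan2(d[1],d[0])))
# slope plane in console: z=95-(18-x)*50/107, head face +16 along n
n=np.array([-np.sin(np.radians(25)),0,np.cos(np.radians(25))]);p0=np.array([18,0,95.])+16*n
def onslope(uv):
    o,dd=ray(T,uv); o=np.r_[cs@(o[:2]-p[:2]),o[2]];dd=np.r_[cs@dd[:2],dd[2]]
    return o+dd*(n@(p0-o))/(n@dd)
q=onslope(A(268,232));P,e=tri(T,A(268,232),S,B(670,97));print("slope console",q,"world",W(p,q),"tri",P,e)
d=onslope(A(290,208))-onslope(A(247,255));ex=np.cross([0,1,0],n);print("len",np.linalg.norm(d),"ang",np.degrees(np.arctan2(d[1],d@ex)))
# driver
h=atz(T,C(176,516),150);P,e=tri(T,C(176,516),S,D(552,398));print("handle",h,P,e)
a,b=atz(T,C(155,562),148),atz(T,C(190,475),148);print("handle yaw",np.degrees(np.arctan2(*(b-a)[1::-1])),np.linalg.norm(b-a))
F=[atz(T,C(*x),95) for x in((133,420),(232,458),(75,572))];print("fork",F,"back len",np.linalg.norm(F[0]-F[1]))
for i,j in((2,0),(1,0)): v=F[j]-F[i];print(np.degrees(np.arctan2(v[1],v[0])))
print("oil",atz(T,(548*.64,190*.64),186),tri(T,(548*.64,190*.64),S,(358*.64,213*.64)))
E
```

```text
console [616.59184618  -1.51437729] -14.151913325995197
[[-0.3, -0.4], [1.1, -0.8], [-1.0, 0.4], [1.1, 0.6], [-0.3, 0.6], [1.6, -0.3]] [[-0.2, 0.2], [-0.7, -0.7], [-0.0, 1.8], [-0.5, 0.6], [-0.4, 2.1], [0.9, -0.9], [2.5, -0.7]]
top screw tri [682.73339382  40.28687001 103.91891552] 0.17561577481614948 atz [681.05207762  39.92645695 111.        ] console [52.3718989  55.94326042]
slot len 47.02104545221931 console ang -23.41447707359803
slope console [-25.11156967 -57.6693391   92.55079161] world [[578.14260185 -51.29388325  92.55079161]] tri [577.50904965 -51.90665191  82.26134977] 4.433201691205932
len 50.37510925084038 ang -26.251099133925784
handle [ 507.92795778 -305.95514506  150.        ] [ 507.67324088 -305.12808328  153.05647073] 0.079097601674889
handle yaw -21.750523079639716 55.01950921780177
fork [array([ 571.49656123, -294.58251308,   95.        ]), array([ 549.61038866, -355.10318761,   95.        ]), array([ 477.61867575, -259.42370846,   95.        ])] back len 64.35648059647737
-20.53174754737565
70.11842162069843
oil [ 702.17006492 -285.33353124  186.        ] (array([ 701.18207141, -285.91374723,  184.52439541]), np.float64(2.777025109166221))
```

```bash
cat > mv.py <<'E'
import sys,numpy as np
from plant import *
# usage: mv.py x y z yaw  -> increments from the present pose
o=get_obs();R=o["tool_rot"];p=o["tool_pos"];x,y,z,yaw=map(float,sys.argv[1:5])
psi=np.degrees(np.arctan2(R[1,0],R[0,0]))
dr=-((yaw-psi+180)%360-180)
print("t",o["time_s"],"pos",p.round(1),"yaw",round(psi,1),"tilt",R[:2,2].round(4),"q6",round(o["qpos"][5],1),"F",o["contact_force"].round(1),"M",o["wrist_torque"].round(2),"w",round(o["gripper_width"],1))
print("shift m",((R.T@(np.array([x,y,z])-p))/1000).round(4),"roll rad",np.radians(dr).round(4),"deg",dr.round(1))
E
python3 - <<'E'
from h import *
T=cam("top0");im=T["pixels"]
u=cv2.resize(im[160:210,320:400],None,fx=8,fy=8,interpolation=cv2.INTER_CUBIC).astype(int)
m=((u.sum(2)<270)&(u[...,0]-u[...,2]>25)).astype(np.uint8)
n,l,s,c=cv2.connectedComponentsWithStats(m)
for i in range(1,n):
    if s[i,4]>1500:
        pts=np.argwhere(l==i)[:,::-1].astype(np.float32)
        W=np.array([atz(T,tl(320,160,8,*q),145)[:2] for q in pts[::7]],np.float32)
        print(c[i],s[i],cv2.minAreaRect(W))
        w,v=np.linalg.eigh(np.cov(W.T));print(np.degrees(np.arctan2(v[1,1],v[0,1])),np.sqrt(12*w))
E
python3 mv.py 508 -306 250 159
```

```text
[272.43972391 252.47387838] [ 221  174  104  156 8403] ((507.6552734375, -304.2696228027344), (22.301645278930664, 59.6245231628418), 68.63789367675781)
158.4160743152335 [21.51137005 59.32188722]
[216.09861213 360.0036523 ] [ 192  311   70   89 2738] ((467.6804504394531, -284.05572509765625), (37.24261474609375, 18.000368118286133), 23.24211311340332)
-160.16881007711365 [13.92341759 32.65599115]
t 0.1 pos [ 125.3 -535.1  255.5] yaw 13.2 tilt [-0.0001  0.0017] q6 -11.6 F [0.3 0.6 0.7] M [-0.02 -0.03 -0.03] w 85.6
shift m [ 0.4248 -0.1359  0.0059] roll rad -2.5453 deg -145.8
```

>>> servo_tool(increments=[[[0.02,-0.006,0.0,-0.06,1],[0.06,-0.018,0.0,-0.18,1],[0.1,-0.03,0.0,-0.3,1],[0.14,-0.043,0.0,-0.42,1],[0.18,-0.056,0.0,-0.54,1],[0.22,-0.069,0.0,-0.66,1],[0.26,-0.082,0.0,-0.78,1],[0.3,-0.095,0.0,-0.9,1],[0.34,-0.108,0.0,-1.02,1],[0.37,-0.118,0.0,-1.14,1]]])

```text
time_s: 0.93
tool_pos: [460.7, -334.2, 256.0]
tool_rot: [[0.193, 0.981, 0.0], [0.981, -0.193, 0.001], [0.001, -0.0, -1.0]]
contact_force: [0.8, -0.7, -0.9]
gripper_width: 85.2
grasp_force: 0.0
```

```bash
python3 mv.py 508 -305.5 200 158.5
```

```text
t 0.9333 pos [ 460.7 -334.2  256. ] yaw 78.9 tilt [0.     0.0008] q6 -36.1 F [ 0.8 -0.7 -0.9] M [-0.02  0.03  0.04] w 85.2
shift m [0.0372 0.0409 0.056 ] roll rad -1.3896 deg -79.6
```

>>> servo_tool(increments=[[[0.004,0.004,0.004,-0.12,1],[0.009,0.01,0.01,-0.24,1],[0.014,0.016,0.016,-0.36,1],[0.019,0.022,0.022,-0.48,1],[0.024,0.027,0.027,-0.6,1],[0.028,0.031,0.03,-0.72,1],[0.032,0.035,0.03,-0.84,1],[0.035,0.038,0.03,-0.96,1],[0.037,0.041,0.03,-1.08,1],[0.037,0.041,0.03,-1.2,1]]])

```text
time_s: 1.77
tool_pos: [506.6, -307.7, 225.7]
tool_rot: [[-0.844, 0.536, -0.001], [0.536, 0.844, 0.001], [0.001, 0.0, -1.0]]
contact_force: [-0.8, -0.1, -0.8]
gripper_width: 85.5
grasp_force: 0.0
```

```bash
python3 mv.py 508 -305.5 134 158.5
python3 - <<'E'
from plant import *
from h import *
im=[]
for n in("top","side"):
    c=capture(n);np.savez(n+"1.npz",**c)
T=cam("top1")["pixels"];S=cam("side1")["pixels"]
cv2.imwrite("pics/c2.png",np.hstack([tile(T,310,150,80,80,400,400),tile(S,240,110,80,80,400,400)]))
E
```

```text
t 1.7667 pos [ 506.6 -307.7  225.7] yaw 147.6 tilt [-0.0006  0.0009] q6 -99.7 F [-0.8 -0.1 -0.8] M [-0.   -0.05 -0.01] w 85.5
shift m [-0.0001  0.0026  0.0917] roll rad -0.19 deg -10.9
```

View pics/c2.png

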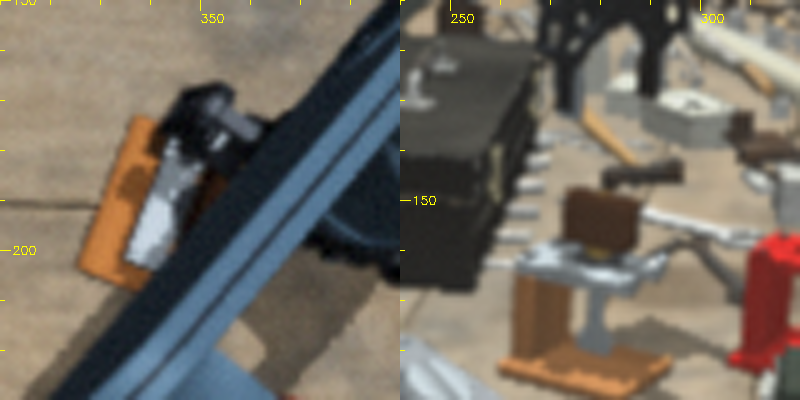

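The fingers straddle the handle in the side view, tips near (274,131) and (290,131), with the handle at (280,153). Now I'll descend and grip.

>>> servo_tool(increments=[[[0,0.001,0.005,-0.06,1],[0,0.002,0.015,-0.12,1],[0,0.0026,0.027,-0.17,1],[0,0.0026,0.04,-0.19,1],[0,0.0026,0.053,-0.19,1],[0,0.0026,0.066,-0.19,1],[0,0.0026,0.077,-0.19,1],[0,0.0026,0.086,-0.19,1],[0,0.0026,0.0915,-0.19,1],[0,0.0026,0.0915,-0.19,1]]])

```text
time_s: 2.7
tool_pos: [507.1, -305.7, 133.4]
tool_rot: [[-0.928, 0.374, -0.002], [0.374, 0.928, 0.002], [0.002, 0.001, -1.0]]
contact_force: [-1.0, 0.2, 0.4]
gripper_width: 85.4
grasp_force: 0.0
```

>>> servo_tool(increments=[[[0,0,0,0,0.2],[0,0,0,0,-0.2],[0,0,0,0,-0.6],[0,0,0,0,-1],[0,0,0,0,-1],[0,0,0,0,-1],[0,0,0,0,-1],[0,0,0,0,-1],[0,0,0,0,-1],[0,0,0,0,-1]]])

```text
time_s: 3.53
tool_pos: [507.9, -306.3, 135.4]
tool_rot: [[-0.928, 0.373, 0.001], [0.373, 0.928, -0.001], [-0.001, -0.0, -1.0]]
contact_force: [0.0, 0.9, 6.1]
gripper_width: 23.5
grasp_force: 59.5
```

```bash
python3 mv.py 508 -306 134 159.8
```

```text
t 3.5333 pos [ 507.9 -306.3  135.4] yaw 158.1 tilt [ 0.0008 -0.0007] q6 -110.0 F [0.  0.9 6.1] M [ 0.02  0.07 -0.  ] w 23.5
shift m [0.0001 0.0003 0.0014] roll rad -0.0292 deg -1.7
```

>>> servo_tool(increments=[[[0,0,-0.003,-0.015,-1],[0,0,-0.01,-0.03,-1],[0,0,-0.022,-0.03,-1],[0,0,-0.038,-0.03,-1],[0,0,-0.056,-0.03,-1],[0,0,-0.075,-0.03,-1],[0,0,-0.095,-0.03,-1],[0,0,-0.115,-0.03,-1],[0,0,-0.13,-0.03,-1],[0,0,-0.14,-0.03,-1]]])

```text
time_s: 4.37
tool_pos: [507.9, -306.3, 276.8]
tool_rot: [[-0.939, 0.344, 0.001], [0.344, 0.939, -0.001], [-0.002, -0.001, -1.0]]
contact_force: [0.8, 0.4, -1.5]
gripper_width: 23.5
grasp_force: 58.8
```

```bash
python3 mv.py 681.5 40 275 142.4
```

```text
t 4.3667 pos [ 507.9 -306.3  276.8] yaw 159.9 tilt [ 0.0014 -0.0013] q6 -111.7 F [ 0.8  0.4 -1.5] M [-0.04 -0.03 -0.01] w 23.5
shift m [-0.0439  0.3849  0.0016] roll rad 0.3052 deg 17.5
```

>>> servo_tool(increments=[[[-0.001,0.01,0,0.01,-1],[-0.003,0.028,0,0.03,-1],[-0.006,0.056,0,0.06,-1],[-0.01,0.088,0,0.09,-1],[-0.014,0.12,0,0.12,-1],[-0.018,0.155,0,0.15,-1],[-0.022,0.19,0,0.18,-1],[-0.026,0.222,0,0.21,-1],[-0.029,0.25,0,0.24,-1],[-0.031,0.27,0,0.26,-1]]])

```text
time_s: 5.2
tool_pos: [630.3, -60.4, 274.1]
tool_rot: [[-0.819, 0.574, -0.001], [0.574, 0.819, 0.001], [0.002, 0.0, -1.0]]
contact_force: [0.1, -0.6, -2.0]
gripper_width: 23.2
grasp_force: 58.9
```

>>> servo_tool(increments=[[[-0.001,0.013,0,0.01,-1],[-0.002,0.026,0.003,0.02,-1],[-0.003,0.043,0.007,0.03,-1],[-0.004,0.061,0.012,0.04,-1],[-0.005,0.078,0.016,0.045,-1],[-0.006,0.09,0.019,0.045,-1],[-0.008,0.1,0.02,0.045,-1],[-0.01,0.105,0.02,0.045,-1],[-0.012,0.105,0.02,0.045,-1],[-0.012,0.105,0.02,0.045,-1]]])

```text
time_s: 6.03
tool_pos: [700.2, 15.0, 254.9]
tool_rot: [[-0.792, 0.611, 0.0], [0.611, 0.792, -0.001], [-0.0, -0.0, -1.0]]
contact_force: [-0.9, -0.1, -1.9]
gripper_width: 23.4
grasp_force: 58.9
```

```bash
python3 mv.py 681.5 40 240 142.4
python3 - <<'E'
from plant import *
from h import *
for n in("top","side"):
    c=capture(n);np.savez(n+"2.npz",**c)
T=cam("top2")["pixels"];S=cam("side2")["pixels"]
cv2.imwrite("pics/c3.png",np.hstack([tile(T,190,100,100,100,300,300),tile(S,170,120,80,90,480,540)[:300*2]] if 0 else [cv2.copyMakeBorder(tile(T,200,100,90,90,320,320),0,220,0,0,0),tile(S,170,120,80,90,480,540)]))
E
```

```text
t 6.0333 pos [700.2  15.  254.9] yaw 142.4 tilt [ 0.     -0.0006] q6 -60.2 F [-0.9 -0.1 -1.9] M [-0.04 -0.03 -0.05] w 23.4
shift m [0.0301 0.0084 0.0148] roll rad -0.0006 deg -0.0
```

View pics/c3.png

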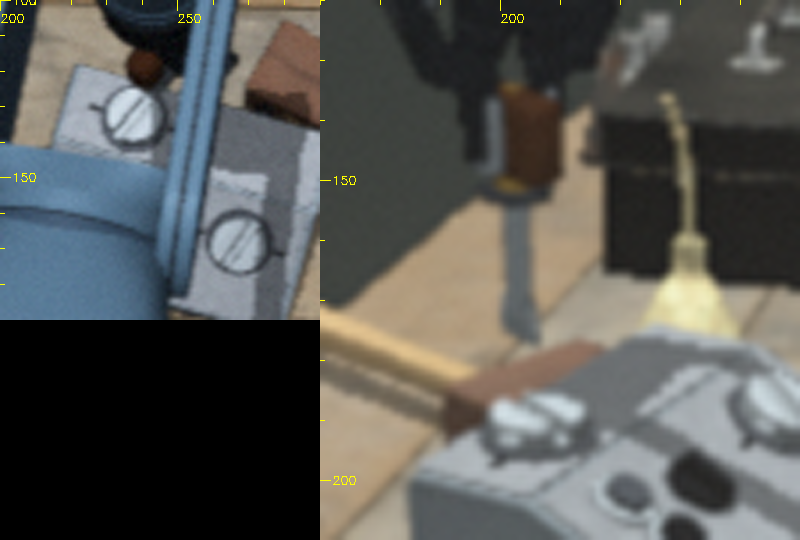

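The driver hangs straight in the fingers. In the side view its tip is at about (203.6,176.3) and the top screw head at (206,190). I'll check the tip projection while closing in.

>>> servo_tool(increments=[[[0.002,0.001,0.001,0,-1],[0.007,0.002,0.003,0,-1],[0.013,0.004,0.006,0,-1],[0.02,0.006,0.009,0,-1],[0.025,0.0075,0.012,0,-1],[0.029,0.0084,0.014,0,-1],[0.03,0.0084,0.015,0,-1],[0.03,0.0084,0.015,0,-1],[0.03,0.0084,0.015,0,-1],[0.03,0.0084,0.015,0,-1]]])

```text
time_s: 6.97
tool_pos: [681.6, 40.5, 240.0]
tool_rot: [[-0.792, 0.611, 0.001], [0.611, 0.792, -0.0], [-0.001, 0.0, -1.0]]
contact_force: [-0.0, -0.2, -1.8]
gripper_width: 23.2
grasp_force: 58.9
```

```bash
python3 mv.py 681.5 40 225 142.4
python3 - <<'E'
from plant import *
from h import *
S2=cam("side2");print("tip pred before",proj(S2,[[700.2,15,141]]),"seen 203.6 176.3")
c=capture("side");np.savez("side3.npz",**c);o=get_obs()
S=cam("side3");tip=o["tool_pos"]-[0,0,114]
t=tile(S["pixels"],180,140,60,60,600,600)
print(proj(S,[tip,[681.5,40,111]]))
cv2.imwrite("pics/c4.png",t)
E
```

```text
t 6.9667 pos [681.6  40.5 240. ] yaw 142.4 tilt [ 0.0005 -0.0002] q6 -58.3 F [-0.  -0.2 -1.8] M [0.06 0.05 0.01] w 23.2
shift m [-0.0003 -0.0004  0.015 ] roll rad -0.0007 deg -0.0
tip pred before [[202.72103637 175.41694917]] seen 203.6 176.3
[[205.98022126 183.70073976]
 [206.19898303 188.22930508]]
```

View pics/c4.png

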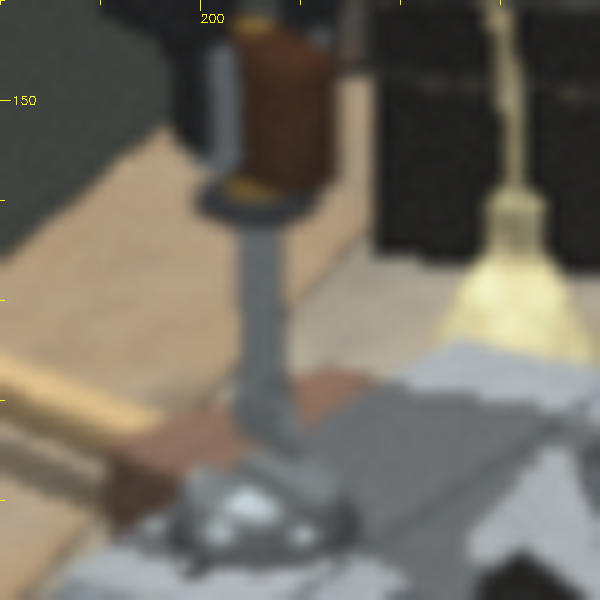

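The tip is about (206.7,184), right over the head centred near (206.5,189), so I'll lower gently.

>>> servo_tool(increments=[[[0,0,0.002,0,-1],[0,0,0.005,0,-1],[0,0,0.008,0,-1],[0,0,0.011,0,-1],[0,0,0.013,0,-1],[0,0,0.015,0,-1],[0,0,0.0165,0,-1],[0,0,0.018,0,-1],[0,0,0.019,0,-1],[0,0,0.019,0,-1]]])

```text
time_s: 7.85
tool_pos: [681.2, 40.7, 220.6]
tool_rot: [[-0.792, 0.611, -0.0], [0.611, 0.792, 0.0], [0.0, -0.0, -1.0]]
contact_force: [0.9, 1.0, -1.5]
gripper_width: 23.4
grasp_force: 58.9
```

>>> servo_tool(increments=[[[0,0,0.001,0,-1],[0,0,0.002,0,-1],[0,0,0.003,0,-1],[0,0,0.004,0,-1],[0,0,0.005,0,-1],[0,0,0.005,0.03,-1],[0,0,0.005,0.06,-1],[0,0,0.005,0.1,-1],[0,0,0.005,0.15,-1],[0,0,0.005,0.2,-1]]])

```text
time_s: 8.68
tool_pos: [682.3, 40.6, 218.4]
tool_rot: [[-0.653, 0.757, 0.004], [0.757, 0.653, -0.0], [-0.003, 0.003, -1.0]]
contact_force: [-0.2, 0.7, 7.3]
gripper_width: 23.5
grasp_force: 60.1
```

```bash
python3 mv.py 681.5 40 216 142.4
```

```text
t 8.6833 pos [682.3  40.6 218.4] yaw 130.8 tilt [ 0.0044 -0.0005] q6 -46.7 F [-0.2  0.7  7.3] M [0.06 0.11 0.09] w 23.5
shift m [ 0.0001 -0.0011  0.0024] roll rad -0.2028 deg -11.6
```

>>> servo_tool(increments=[[[0,0,-0.001,0.09,-1],[0,0,-0.001,0.2,-1],[0,0,-0.001,0.31,-1],[0,0,-0.001,0.42,-1],[0,0,-0.001,0.53,-1],[0,0,-0.001,0.64,-1],[0,0,-0.001,0.75,-1],[0,0,-0.001,0.86,-1],[0,0,-0.001,0.96,-1],[0,0,-0.001,1.02,-1]]])

```text
time_s: 9.52
tool_pos: [682.1, 40.9, 218.4]
tool_rot: [[0.306, 0.952, 0.003], [0.952, -0.306, -0.0], [0.001, 0.003, -1.0]]
contact_force: [-0.3, -0.0, 3.8]
gripper_width: 23.4
grasp_force: 59.7
```

```bash
python3 mv.py 681.5 40 218 67.8
```

```text
t 9.5167 pos [682.1  40.9 218.4] yaw 72.2 tilt [ 0.0031 -0.    ] q6 11.9 F [-0.3 -0.   3.8] M [0.07 0.02 0.06] w 23.4
shift m [-0.001  -0.0003  0.0004] roll rad 0.0767 deg 4.4
```

>>> servo_tool(increments=[[[0,0,0,0.03,-1],[0,0,0,0.06,-1],[0,0,0,0.09,-1],[0,0,0,0.11,-1],[0,0,0,0.13,-1],[0,0,0,0.13,-1],[0,0,0,0.13,-1],[0,0,0,0.13,-1],[0,0,0,0.13,-1],[0,0,0,0.13,-1]]])

```text
time_s: 10.35
tool_pos: [682.1, 40.9, 218.4]
tool_rot: [[0.422, 0.907, 0.003], [0.907, -0.422, -0.0], [0.001, 0.003, -1.0]]
contact_force: [-0.6, 1.6, 5.5]
gripper_width: 23.6
grasp_force: 60.0
```

```bash
python3 mv.py 681.5 40 218 67.8
```

```text
t 10.35 pos [682.1  40.9 218.4] yaw 65.1 tilt [ 0.003  -0.0001] q6 19.0 F [-0.6  1.6  5.5] M [ 0.16 -0.04  0.42] w 23.6
shift m [-0.0011 -0.0001  0.0004] roll rad -0.0478 deg -2.7
```

>>> servo_tool(increments=[[[0,0,0,0.02,-1],[0,0,0,0.04,-1],[0,0,0,0.06,-1],[0,0,0,0.06,-1],[0,0,0,0.06,-1],[0,0,0,0.06,-1],[0,0,0,0.03,-1],[0,0,0,0,-1],[0,0,0,-0.05,-1],[0,0,0,-0.1,-1]]])

```text
time_s: 11.18
tool_pos: [682.1, 40.7, 218.3]
tool_rot: [[0.327, 0.945, 0.003], [0.945, -0.327, -0.0], [0.001, 0.003, -1.0]]
contact_force: [0.5, 0.3, 6.2]
gripper_width: 23.2
grasp_force: 59.9
```

```bash
python3 mv.py 578 -51 260 137.3
```

```text
t 11.1833 pos [682.1  40.7 218.3] yaw 70.9 tilt [ 0.003  -0.0002] q6 13.2 F [0.5 0.3 6.2] M [ 0.09  0.01 -0.05] w 23.2
shift m [-0.1207 -0.0682 -0.0419] roll rad -1.1591 deg -66.4
```

>>> servo_tool(increments=[[[0,0,-0.005,0,-1],[0,0,-0.015,0,-1],[0,0,-0.028,0,-1],[-0.008,-0.004,-0.038,-0.08,-1],[-0.025,-0.014,-0.043,-0.2,-1],[-0.045,-0.025,-0.043,-0.32,-1],[-0.067,-0.038,-0.043,-0.44,-1],[-0.088,-0.05,-0.043,-0.56,-1],[-0.105,-0.06,-0.043,-0.68,-1],[-0.115,-0.066,-0.043,-0.8,-1]]])

```text
time_s: 12.02
tool_pos: [579.2, -47.3, 260.2]
tool_rot: [[-0.45, 0.893, -0.001], [0.893, 0.45, -0.0], [0.0, -0.001, -1.0]]
contact_force: [-0.1, 0.7, -2.0]
gripper_width: 23.3
grasp_force: 59.2
```

```bash
python3 mv.py 579.6 -51.7 230 137.3
```

```text
t 12.0167 pos [579.2 -47.3 260.2] yaw 116.8 tilt [-0.0015 -0.0004] q6 -42.4 F [-0.1  0.7 -2. ] M [-0.02  0.   -0.01] w 23.3
shift m [-0.0041 -0.0016  0.0302] roll rad -0.3582 deg -20.5
```

>>> servo_tool(increments=[[[-0.001,0,0.003,-0.1,-1],[-0.003,-0.001,0.009,-0.2,-1],[-0.004,-0.0016,0.016,-0.3,-1],[-0.004,-0.0016,0.023,-0.358,-1],[-0.004,-0.0016,0.028,-0.358,-1],[-0.004,-0.0016,0.03,-0.358,-1],[-0.004,-0.0016,0.03,-0.358,-1],[-0.004,-0.0016,0.03,-0.358,-1],[-0.004,-0.0016,0.03,-0.358,-1],[-0.004,-0.0016,0.03,-0.358,-1]]])

```text
time_s: 12.85
tool_pos: [581.7, -50.4, 230.3]
tool_rot: [[-0.732, 0.681, 0.001], [0.681, 0.732, -0.0], [-0.001, 0.0, -1.0]]
contact_force: [-0.3, -0.2, -1.1]
gripper_width: 23.5
grasp_force: 59.2
```

```bash
python3 mv.py 579.6 -51.7 230 137.3
python3 - <<'E'
from plant import *
from h import *
for n in("top","side"):
    c=capture(n);np.savez(n+"4.npz",**c)
T=cam("top4")["pixels"];S=cam("side4");o=get_obs();
print(proj(S,[o["tool_pos"]-[0,0,114],o["tool_pos"]-[0,0,117],[578.1,-51.3,92.6]]))
cv2.imwrite("pics/c5.png",np.hstack([cv2.copyMakeBorder(tile(T,200,110,100,90,200,180),0,420,0,0,0),tile(S["pixels"],200,140,60,60,600,600)]))
E
```

```text
t 12.85 pos [581.7 -50.4 230.3] yaw 137.1 tilt [ 0.0007 -0.0002] q6 -63.0 F [-0.3 -0.2 -1.1] M [-0.01 -0.01 -0.06] w 23.5
shift m [ 0.0006 -0.0024  0.0003] roll rad -0.0041 deg -0.2
[[245.27765405 179.06078845]
 [245.26272318 179.93153658]
 [246.28407253 185.86360294]]
```

View pics/c5.png

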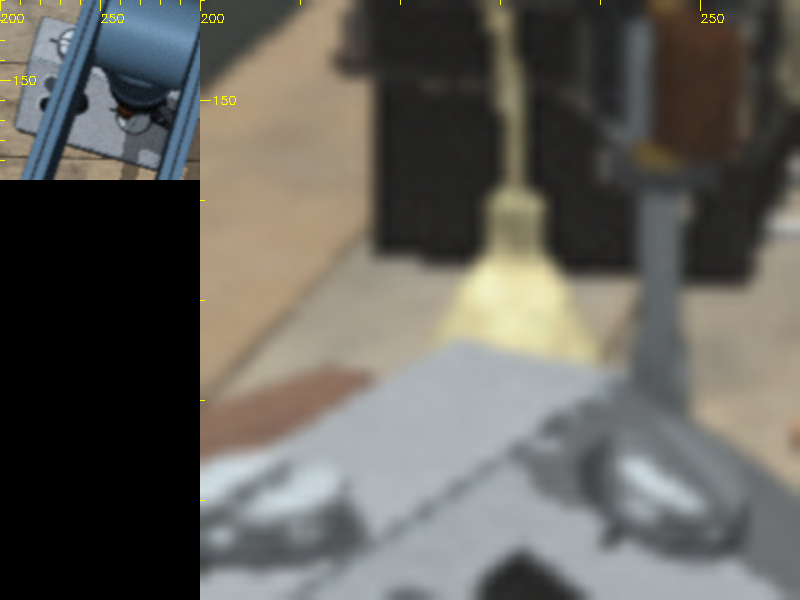

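The side view shows the tip at about (246.3,180.8), directly over the slope screw's head near (246.7,188). The top screw's slot now lies along its marks. I'll correct 2 mm sideways and lower gently.

>>> servo_tool(increments=[[[0.0003,-0.001,0.002,0,-1],[0.0006,-0.002,0.005,0,-1],[0.0006,-0.002,0.008,0,-1],[0.0006,-0.002,0.011,0,-1],[0.0006,-0.002,0.013,0,-1],[0.0006,-0.002,0.015,0,-1],[0.0006,-0.002,0.017,0,-1],[0.0006,-0.002,0.018,0,-1],[0.0006,-0.002,0.018,0,-1],[0.0006,-0.002,0.018,0,-1]]])

```text
time_s: 13.78
tool_pos: [579.7, -51.4, 211.8]
tool_rot: [[-0.733, 0.681, -0.0], [0.681, 0.733, 0.0], [0.0, -0.0, -1.0]]
contact_force: [-0.2, 1.0, -2.1]
gripper_width: 23.5
grasp_force: 59.2
```

```bash
python3 mv.py 579.6 -51.7 206 137.3
```

```text
t 13.7833 pos [579.7 -51.4 211.8] yaw 137.1 tilt [-0.  0.] q6 -63.1 F [-0.2  1.  -2.1] M [-0.01  0.01  0.02] w 23.5
shift m [-0.0001 -0.0002  0.0058] roll rad -0.0035 deg -0.2
```

>>> servo_tool(increments=[[[0,0,0.001,0,-1],[0,0,0.002,0,-1],[0,0,0.003,0,-1],[0,0,0.004,0,-1],[0,0,0.005,0,-1],[0,0,0.006,0,-1],[0,0,0.0065,0,-1],[0,0,0.0065,0,-1],[0,0,0.0065,0,-1],[0,0,0.0065,0,-1]]])

```text
time_s: 14.62
tool_pos: [579.3, -51.9, 205.4]
tool_rot: [[-0.732, 0.681, -0.001], [0.681, 0.732, -0.001], [0.0, -0.001, -1.0]]
contact_force: [-3.6, -3.4, 2.1]
gripper_width: 23.4
grasp_force: 59.7
```

```bash
python3 mv.py 579.6 -51.7 206 137.3
```

```text
t 14.6167 pos [579.3 -51.9 205.4] yaw 137.1 tilt [-0.0008 -0.0009] q6 -63.1 F [-3.6 -3.4  2.1] M [-0.97  0.95 -0.02] w 23.4
shift m [-0.0001  0.0004 -0.0006] roll rad -0.0036 deg -0.2
```

The blade is in the slot, touching one wall lightly. I'll relieve it by 1 mm and begin the turn.

>>> servo_tool(increments=[[[0,-0.001,0,0.04,-1],[0,-0.001,0,0.1,-1],[0,-0.001,0,0.16,-1],[0,-0.001,0,0.22,-1],[0,-0.001,0,0.28,-1],[0,-0.001,0.0,0.34,-1],[0,-0.001,0.0005,0.4,-1],[0,-0.001,0.001,0.46,-1],[0,-0.001,0.0015,0.5,-1],[0,-0.001,0.0015,0.5,-1]]])

```text
time_s: 15.45
tool_pos: [577.6, -53.1, 205.1]
tool_rot: [[-0.315, 0.949, -0.002], [0.949, 0.315, -0.002], [-0.001, -0.003, -1.0]]
contact_force: [-7.3, -5.4, 10.5]
gripper_width: 23.6
grasp_force: 60.9
```

```bash
python3 mv.py 579.6 -51.7 204 67.8
python3 - <<'E'
from plant import *
from h import *
c=capture("side");S=c["pixels"]
cv2.imwrite("pics/c6.png",tile(S,200,140,60,60,600,600))
E
```

```text
t 15.45 pos [577.6 -53.1 205.1] yaw 108.3 tilt [-0.0025 -0.0022] q6 -34.5 F [-7.3 -5.4 10.5] M [-1.23  2.3   0.17] w 23.6
shift m [0.0007 0.0024 0.0011] roll rad 0.7077 deg 40.5
```

View pics/c6.png

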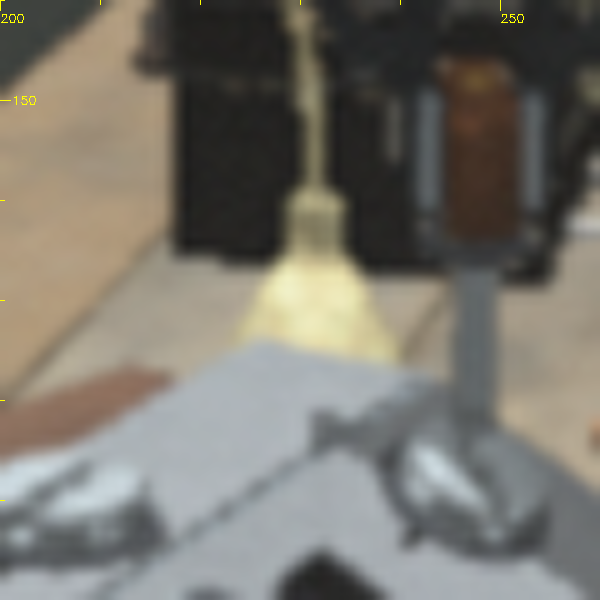

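>>> servo_tool(increments=[[[0,-0.001,0,0.03,-1],[0,-0.0015,0,0.08,-1],[0,-0.0015,0,0.13,-1],[0,-0.0015,0,0.18,-1],[0,-0.0015,0,0.23,-1],[0,-0.0015,0.0,0.28,-1],[0,-0.0015,0,0.33,-1],[0,-0.0015,0,0.38,-1],[0,-0.0015,0,0.42,-1],[0,-0.0015,0,0.42,-1]]])

```text
time_s: 16.33
tool_pos: [575.5, -52.3, 203.8]
tool_rot: [[0.1, 0.995, -0.004], [0.995, -0.1, 0.001], [0.0, -0.005, -1.0]]
contact_force: [-8.1, -2.5, 5.4]
gripper_width: 23.9
grasp_force: 60.2
```

```bash
python3 mv.py 579.6 -51.7 204 67.8
```

```text
t 16.3333 pos [575.5 -52.3 203.8] yaw 84.3 tilt [-0.0045  0.0006] q6 -10.5 F [-8.1 -2.5  5.4] M [-0.48  2.08  0.15] w 23.9
shift m [ 0.001   0.004  -0.0002] roll rad 0.2877 deg 16.5
```

>>> servo_tool(increments=[[[0,-0.0005,0,0.03,-1],[0,-0.001,0,0.06,-1],[0,-0.001,0,0.09,-1],[0,-0.001,0,0.12,-1],[0,-0.001,0,0.15,-1],[0,-0.001,0.0,0.18,-1],[0,-0.001,0,0.21,-1],[0,-0.001,0,0.21,-1],[0,-0.001,0,0.21,-1],[0,-0.001,0,0.21,-1]]])

```text
time_s: 17.17
tool_pos: [574.9, -51.6, 203.1]
tool_rot: [[0.303, 0.953, -0.004], [0.953, -0.303, 0.002], [0.001, -0.005, -1.0]]
contact_force: [-6.2, -0.5, 1.4]
gripper_width: 23.3
grasp_force: 59.8
```

```bash
python3 mv.py 579.6 -51.7 204 67.8
```

```text
t 17.1667 pos [574.9 -51.6 203.1] yaw 72.4 tilt [-0.0041  0.002 ] q6 1.4 F [-6.2 -0.5  1.4] M [-0.08  1.43  0.17] w 23.3
shift m [ 0.0013  0.0045 -0.0009] roll rad 0.0798 deg 4.6
```

>>> servo_tool(increments=[[[0,0,0,0.03,-1],[0,0,0,0.06,-1],[0,0,0,0.09,-1],[0,0,0,0.12,-1],[0,0,0,0.15,-1],[0,0,0.0,0.15,-1],[0,0,0,0.15,-1],[0,0,0,0.15,-1],[0,0,0,0.15,-1],[0,0,0,0.15,-1]]])

```text
time_s: 18.0
tool_pos: [574.7, -51.1, 203.1]
tool_rot: [[0.441, 0.897, -0.005], [0.897, -0.441, 0.003], [0.0, -0.005, -1.0]]
contact_force: [-6.1, 1.0, 2.5]
gripper_width: 23.5
grasp_force: 59.8
```

```bash
python3 mv.py 579.6 -51.7 204 67.8
```

```text
t 18.0 pos [574.7 -51.1 203.1] yaw 63.8 tilt [-0.0046  0.0027] q6 10.0 F [-6.1  1.   2.5] M [0.2  1.5  0.26] w 23.5
shift m [ 0.0017  0.0046 -0.0009] roll rad -0.0698 deg -4.0
```

>>> servo_tool(increments=[[[0,0,0,0.03,-1],[0,0,0,0.06,-1],[0,0,0,0.09,-1],[0,0,0,0.1,-1],[0,0,0,0.1,-1],[0,0,0.0,0.1,-1],[0,0,0,0.1,-1],[0,0,0,0.1,-1],[0,0,0,0.1,-1],[0,0,0,0.1,-1]]])

```text
time_s: 18.83
tool_pos: [574.1, -50.7, 204.5]
tool_rot: [[0.529, 0.849, -0.005], [0.849, -0.529, 0.003], [0.0, -0.006, -1.0]]
contact_force: [-10.5, 3.0, 11.1]
gripper_width: 23.5
grasp_force: 61.0
```

```bash
python3 mv.py 579.6 -51.7 204 67.8;python3 - <<'E'
from plant import *
from h import *
c=capture("side");np.savez("side7.npz",**c);S=c["pixels"]
c=capture("top");T=c["pixels"]
cv2.imwrite("pics/c7.png",np.hstack([tile(S,225,165,40,40,400,400),tile(T,250,150,40,40,400,400)]))
E
```

```text
t 18.8333 pos [574.1 -50.7 204.5] yaw 58.1 tilt [-0.0051  0.0032] q6 15.7 F [-10.5   3.   11.1] M [0.57 2.77 0.09] w 23.5
shift m [0.0021 0.0052 0.0005] roll rad -0.17 deg -9.7
```

View pics/c7.png

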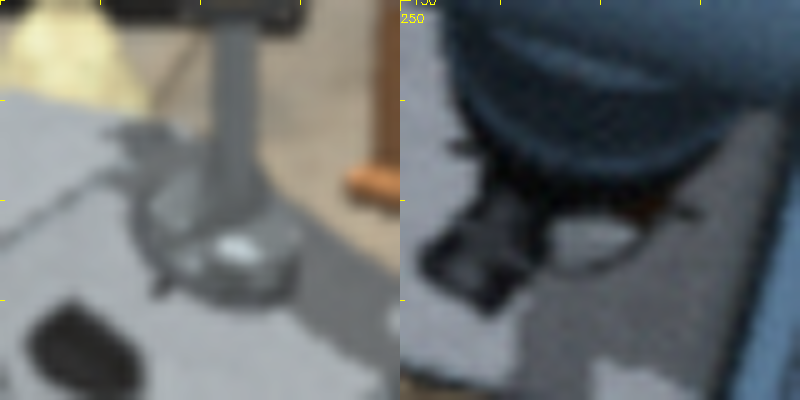

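The driver has begun to ride up at yaw 58°, so the screw is near or at its stop, or the blade is camming out. I'll lift clear and inspect.

>>> servo_tool(increments=[[[0,-0.001,0,-0.06,-1],[0,-0.002,-0.001,-0.12,-1],[0,-0.002,-0.004,-0.14,-1],[0,-0.002,-0.012,-0.14,-1],[0,-0.002,-0.024,-0.14,-1],[-0.005,0.002,-0.036,-0.14,-1],[-0.02,0.01,-0.046,-0.14,-1],[-0.04,0.02,-0.052,-0.14,-1],[-0.06,0.03,-0.055,-0.14,-1],[-0.08,0.04,-0.055,-0.14,-1]]])

```text
time_s: 19.77
tool_pos: [569.3, -142.4, 260.7]
tool_rot: [[0.407, 0.913, 0.004], [0.913, -0.407, -0.001], [0.001, 0.004, -1.0]]
contact_force: [0.4, 0.2, -2.2]
gripper_width: 23.5
grasp_force: 59.4
```

```bash
python3 mv.py 579.6 -51.7 204 67.8;python3 - <<'E'
from plant import *
from h import *
c=capture("side");np.savez("side8.npz",**c);S=c["pixels"]
c=capture("top");np.savez("top8.npz",**c);T=c["pixels"]
a=np.hstack([tile(S,195,140,75,56,800//2,300),tile(S,228,170,40,30,400,300)])
b=np.hstack([tile(T,220,115,75,56,400,300),tile(T,250,150,40,30,400,300)])
cv2.imwrite("pics/c8.png",np.vstack([a,b]))
E
```

```text
t 19.7667 pos [ 569.3 -142.4  260.7] yaw 66.0 tilt [ 0.0039 -0.0008] q6 -1.0 F [ 0.4  0.2 -2.2] M [-0.05  0.05  0.01] w 23.5
shift m [ 0.087  -0.0277  0.0567] roll rad -0.0316 deg -1.8
```

View pics/c8.png

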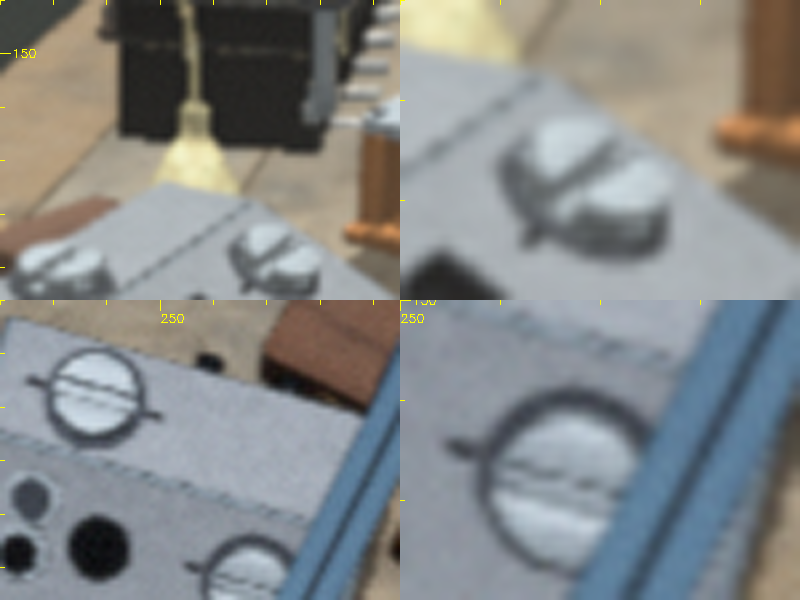

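The top screw is home, its slot in line with its marks from (225,130) to (249,136). The slope screw's slot lies close to its mark line, so I'll measure its remaining angle numerically, using the top screw as a reference.

```bash
cat > ang.py <<'E'
import sys
from h import *
pc=np.array([616.59,-1.51]);yw=np.radians(-14.15);c,s=np.cos(yw),np.sin(yw)
Rc=np.array([[c,-s,0],[s,c,0],[0,0,1]]);a=np.radians(25)
frames={"top":(np.array([52.4,55.9,111.]),np.eye(3)),"slope":(np.array([-25.1,-57.7,92.55]),np.array([[np.cos(a),0,-np.sin(a)],[0,1,0],[np.sin(a),0,np.cos(a)]]))}
def meas(C,f,mask=None,du=(0,0)):
    o,Rf=frames[f];best=[]
    g=C["pixels"].astype(np.float32).mean(2)
    k=np.arange(-18,18.1,.5);U,V=np.meshgrid(k,k)   # U across, V along
    for dx in np.arange(-5,5.1,1.):
      for dy in (-3,0,3):
       for th in np.radians(np.arange(-130,-9,2.)):
        d=np.array([np.cos(th),np.sin(th)]);n=np.array([-d[1],d[0]])
        ok=(U**2+V**2<18**2)
        P=np.stack([V*d[0]+U*n[0]+dx,V*d[1]+U*n[1]+dy,0*U],-1)[ok]
        W=(P@Rf.T+o)@Rc.T+[pc[0],pc[1],0]
        px=proj(C,W).astype(np.float32)
        q=cv2.remap(g,px[None,:,0],px[None,:,1],cv2.INTER_LINEAR)[0]
        u=U[ok];sl=np.abs(u)<3.5;ot=(np.abs(u)>7)
        best.append((q[ot].mean()-q[sl].mean()-.3*q[ot].std(),np.degrees(th),dx,dy))
    best.sort(reverse=True)
    w=np.array(best[:8]);return best[0],w[:,1].mean().round(1)
if __name__=="__main__":
    for n,f in [x.split(":") for x in sys.argv[1:]]: print(n,f,*meas(cam(n),f))
E
timeout 500 python3 ang.py top0:top top0:slope side0:top side0:slope top8:top side8:top side8:slope top8:slope
```

```text
top0 top (np.float32(32.267082), np.float64(-24.000000000000004), np.float64(5.0), 3) -25.0
top0 slope (np.float32(23.39566), np.float64(-18.0), np.float64(-5.0), 3) -18.0
side0 top (np.float32(47.967922), np.float64(-26.0), np.float64(0.0), 0) -26.5
side0 slope (np.float32(30.125183), np.float64(-24.000000000000004), np.float64(-5.0), -3) -24.0
top8 top (np.float32(33.612648), np.float64(-90.0), np.float64(5.0), 0) -90.0
side8 top (np.float32(54.830883), np.float64(-88.0), np.float64(3.0), 3) -88.0
side8 slope (np.float32(66.13241), np.float64(-90.0), np.float64(-2.0), 0) -90.5
top8 slope (np.float32(35.792534), np.float64(-90.0), np.float64(-1.0), 0) -91.0
```

Both cameras put the slope slot at −90 to −91° in the console frame, and the home value is −90°. The top screw reads −88 to −90°, so both are home. Next I'll return the driver.

```bash
python3 mv.py 507.9 -306.3 275 159.8
```

```text
t 19.8667 pos [ 568.8 -144.8  259.7] yaw 65.8 tilt [ 0.0023 -0.0017] q6 -0.9 F [ 0.4  1.  -1.3] M [0.03 0.02 0.06] w 23.5
shift m [-0.1722  0.0108 -0.0152] roll rad -1.641 deg -94.0
```

>>> servo_tool(increments=[[[-0.005,0,-0.003,-0.06,-1],[-0.02,0.001,-0.008,-0.18,-1],[-0.04,0.002,-0.012,-0.3,-1],[-0.062,0.004,-0.015,-0.42,-1],[-0.085,0.005,-0.015,-0.54,-1],[-0.107,0.006,-0.015,-0.66,-1],[-0.13,0.008,-0.015,-0.78,-1],[-0.15,0.009,-0.015,-0.9,-1],[-0.164,0.01,-0.015,-1.02,-1],[-0.172,0.011,-0.015,-1.14,-1]]])

```text
time_s: 20.7
tool_pos: [508.3, -304.6, 274.2]
tool_rot: [[-0.663, 0.748, 0.001], [0.748, 0.663, -0.0], [-0.001, 0.001, -1.0]]
contact_force: [0.7, -0.5, -1.6]
gripper_width: 23.5
grasp_force: 59.4
```

>>> servo_tool(increments=[[[0,0,0,-0.1,-1],[0,0,0,-0.22,-1],[0,0,0,-0.33,-1],[0,0,0,-0.43,-1],[0,0,0,-0.48,-1],[0,0,0,-0.5,-1],[0,0,0,-0.5,-1],[0,0,0,-0.5,-1],[0,0,0,-0.5,-1],[0,0,0,-0.5,-1]]])

```text
time_s: 21.53
tool_pos: [508.5, -303.1, 273.9]
tool_rot: [[-0.939, 0.343, 0.0], [0.343, 0.939, 0.0], [-0.0, 0.0, -1.0]]
contact_force: [0.3, -0.1, -2.4]
gripper_width: 23.4
grasp_force: 59.4
```

```bash
python3 mv.py 507.9 -306.3 220 159.8
python3 - <<'E'
from plant import *
from h import *
c=capture("side");np.savez("side9.npz",**c);S=cam("side9");o=get_obs();R=o["tool_rot"]
g=S["pixels"].astype(int)
# shaft centreline: print rows across the shaft at 2 heights vs prediction
for dz in(60,70,80,90,100,110,114,117,122):
    u=proj(S,[o["tool_pos"]-[0,0,dz]])[0]; r=int(round(u[1])); x=int(round(u[0])); print(dz,u.round(1),g[r,x-8:x+9].sum(1)//3)
E
```

```text
t 21.5333 pos [ 508.5 -303.1  273.9] yaw 160.0 tilt [0.0002 0.    ] q6 -111.6 F [ 0.3 -0.1 -2.4] M [-0.02 -0.07 -0.05] w 23.4
shift m [-0.0005 -0.0032  0.0539] roll rad 0.0029 deg 0.2
60 [280.7 131.4] [128 156 167 166 164 156 126 104 103 109 125 131 130 131 124 107 101]
70 [280.5 134.1] [152 136 117 124 147 153 120 102 102 112 141 158 158 159 151 122 107]
80 [280.4 136.7] [154 154 147 142 136 121 106 103 102 104 123 159 169 166 166 169 164]
90 [280.2 139.3] [161 162 164 160 145 147 141 111 102 106 119 150 167 163 160 157 147]
100 [280.1 142. ] [156 158 161 163 155 125 103  98 103 100 103 104  97 111 131 142 147]
110 [279.9 144.6] [163 161 159 156 143 120 110 109 104 103 103  97  79  59  53  52  53]
114 [279.8 145.6] [166 166 167 168 165 157 147 135 110  98  94  92  87  80  62  61  74]
117 [279.8 146.4] [166 166 167 168 165 157 147 135 110  98  94  92  87  80  62  61  74]
122 [279.7 147.6] [167 156 143 141 162 186 199 181 157 148 144 145 153 154 146 145 144]
```

The driver is upright. I'll centre it and lower.

>>> servo_tool(increments=[[[-0.0002,-0.0015,0.004,0,-1],[-0.0005,-0.003,0.012,0,-1],[-0.0005,-0.003,0.022,0,-1],[-0.0005,-0.003,0.032,0,-1],[-0.0005,-0.003,0.041,0,-1],[-0.0005,-0.003,0.048,0,-1],[-0.0005,-0.003,0.05,0,-1],[-0.0005,-0.003,0.05,0,-1],[-0.0005,-0.003,0.05,0,-1],[-0.0005,-0.003,0.05,0,-1]]])

```text
time_s: 22.42
tool_pos: [508.1, -306.5, 224.4]
tool_rot: [[-0.94, 0.342, 0.001], [0.342, 0.94, -0.001], [-0.001, -0.0, -1.0]]
contact_force: [-0.3, 0.2, -2.1]
gripper_width: 23.3
grasp_force: 59.4
```

```bash
python3 mv.py 507.9 -306.3 150 159.8
```

```text
t 22.4167 pos [ 508.1 -306.5  224.4] yaw 160.0 tilt [ 0.0009 -0.0008] q6 -111.9 F [-0.3  0.2 -2.1] M [ 0.01 -0.01 -0.01] w 23.3
shift m [0.0003 0.0001 0.0744] roll rad 0.0038 deg 0.2
```

>>> servo_tool(increments=[[[0,0,0.003,0,-1],[0,0,0.008,0,-1],[0,0,0.013,0,-1],[0,0,0.018,0,-1],[0,0,0.023,0,-1],[0,0,0.028,0,-1],[0,0,0.033,0,-1],[0,0,0.038,0,-1],[0,0,0.042,0,-1],[0,0,0.042,0,-1]]])

```text
time_s: 23.25
tool_pos: [507.4, -305.9, 180.6]
tool_rot: [[-0.94, 0.342, -0.001], [0.342, 0.94, 0.001], [0.002, 0.001, -1.0]]
contact_force: [-1.1, 0.8, -2.9]
gripper_width: 23.4
grasp_force: 59.4
```

>>> servo_tool(increments=[[[0,0,0.005,0,-1],[0,0,0.011,0,-1],[0,0,0.017,0,-1],[0,0,0.023,0,-1],[0,0,0.029,0,-1],[0,0,0.034,0,-1],[0,0,0.038,0,-1],[0,0,0.041,0,-1],[0,0,0.042,0,-1],[0,0,0.042,0,-1]]])

```text
time_s: 24.08
tool_pos: [507.7, -306.2, 139.5]
tool_rot: [[-0.94, 0.342, -0.0], [0.342, 0.94, 0.0], [0.0, 0.0, -1.0]]
contact_force: [-1.0, -0.9, -1.5]
gripper_width: 23.5
grasp_force: 59.4
```

```bash
python3 mv.py 507.9 -306.3 135.4 159.8
```

```text
t 24.0833 pos [ 507.7 -306.2  139.5] yaw 160.0 tilt [-0.0003  0.0003] q6 -111.9 F [-1.  -0.9 -1.5] M [-0.09  0.01 -0.02] w 23.5
shift m [-0.0002 -0.      0.0041] roll rad 0.0037 deg 0.2
```

Through without contact. I'll lower the last millimetres until the collar rests.

>>> servo_tool(increments=[[[0,0,0.001,0,-1],[0,0,0.0015,0,-1],[0,0,0.002,0,-1],[0,0,0.0025,0,-1],[0,0,0.003,0,-1],[0,0,0.0035,0,-1],[0,0,0.004,0,-1],[0,0,0.004,0,-1],[0,0,0.004,0,-1],[0,0,0.004,0,-1]]])

```text
time_s: 24.92
tool_pos: [507.8, -306.3, 135.8]
tool_rot: [[-0.94, 0.342, -0.0], [0.342, 0.94, -0.0], [0.0, -0.0, -1.0]]
contact_force: [-0.2, -0.6, -2.2]
gripper_width: 23.3
grasp_force: 59.4
```

>>> servo_tool(increments=[[[0,0,0.0005,0,-1],[0,0,0.001,0,-1],[0,0,0.0015,0,-1],[0,0,0.002,0,-1],[0,0,0.002,0,-1],[0,0,0.002,0,-1],[0,0,0.002,0,-1],[0,0,0.002,0,-1],[0,0,0.002,0,-1],[0,0,0.002,0,-1]]])

```text
time_s: 25.75
tool_pos: [507.9, -306.3, 135.4]
tool_rot: [[-0.94, 0.342, 0.001], [0.342, 0.94, -0.001], [-0.001, -0.0, -1.0]]
contact_force: [-2.1, 2.6, 8.5]
gripper_width: 23.5
grasp_force: 60.9
```

Resting on the fork (8.5 N up). I'll open the fingers slowly, then withdraw.

>>> servo_tool(increments=[[[0,0,0,0,-0.8],[0,0,0,0,-0.6],[0,0,0,0,-0.4],[0,0,0,0,-0.2],[0,0,0,0,0.1],[0,0,0,0,0.4],[0,0,0,0,0.7],[0,0,0,0,1],[0,0,0,0,1],[0,0,0,0,1]]])

```text
time_s: 26.58
tool_pos: [507.8, -306.2, 133.7]
tool_rot: [[-0.94, 0.342, -0.0], [0.342, 0.94, 0.0], [0.0, 0.0, -1.0]]
contact_force: [0.1, 0.7, -0.7]
gripper_width: 85.3
grasp_force: 0.0
```

>>> servo_tool(increments=[[[0,0,-0.002,0,1],[0,0,-0.008,0,1],[0,0,-0.018,0,1],[0,0,-0.032,0,1],[0,0,-0.05,0,1],[0,0,-0.07,0,1],[0,0,-0.09,0,1],[0,0,-0.11,0,1],[0,0,-0.125,0,1],[0,0,-0.13,0,1]]])

```text
time_s: 27.42
tool_pos: [508.8, -307.1, 268.0]
tool_rot: [[-0.94, 0.342, 0.005], [0.342, 0.94, -0.004], [-0.006, -0.002, -1.0]]
contact_force: [0.9, 0.6, 0.3]
gripper_width: 85.6
grasp_force: 0.0
```

```bash
python3 mv.py 125 -535 256 159.8
```

```text
t 27.4167 pos [ 508.8 -307.1  268. ] yaw 160.0 tilt [ 0.0046 -0.0041] q6 -111.9 F [0.9 0.6 0.3] M [ 0.   -0.01 -0.01] w 85.6
shift m [ 0.2829 -0.3453  0.0112] roll rad 0.0039 deg 0.2
```

Move away to the start side so the cameras see everything, then verify numerically (screw angles, and the handle against the first picture).

>>> servo_tool(increments=[[[0.01,-0.012,0,0.0,1],[0.03,-0.036,0,0,1],[0.055,-0.066,0,0,1],[0.08,-0.097,0,0,1],[0.105,-0.128,0,0,1],[0.13,-0.159,0,0,1],[0.155,-0.19,0,0,1],[0.18,-0.22,0,0,1],[0.2,-0.244,0,0,1],[0.21,-0.256,0,0,1]]])

```text
time_s: 28.25
tool_pos: [219.5, -476.7, 263.9]
tool_rot: [[-0.939, 0.344, -0.001], [0.344, 0.939, -0.001], [0.001, -0.001, -1.0]]
contact_force: [-0.3, -0.6, 0.3]
gripper_width: 85.2
grasp_force: 0.0
```

```bash
python3 - <<'E'
from plant import *
from h import *
for n in("top","side"): np.savez(n+"10.npz",**capture(n))
print(get_obs()["tool_pos"])
T=cam("top10");im=T["pixels"]
u=cv2.resize(im[160:210,320:400],None,fx=8,fy=8,interpolation=cv2.INTER_CUBIC).astype(int)
m=((u.sum(2)<270)&(u[...,0]-u[...,2]>25)).astype(np.uint8)
n,l,s,c=cv2.connectedComponentsWithStats(m)
for i in range(1,n):
    if s[i,4]>1500:
        W=np.array([atz(T,tl(320,160,8,*q),145)[:2] for q in np.argwhere(l==i)[::7,::-1]],np.float32);print(cv2.minAreaRect(W))
a=cam("side0")["pixels"].astype(int);b=cam("side10")["pixels"].astype(int)
d=np.abs(a-b).sum(2)
print("rack region side diff",d[140:190,255:300].mean(),d[140:190,255:300].max(),"bench region",d[220:330,100:340].mean())
E
python3 ang.py side10:slope top10:slope side10:top top10:top
```

```text
[ 220.3941065  -476.38887004  263.74684766]
((507.0665283203125, -304.5433349609375), (22.41746711730957, 61.1136360168457), 69.27799224853516)
((467.33831787109375, -284.1949462890625), (36.50397872924805, 18.014583587646484), 23.24211311340332)
rack region side diff 6.111111111111111 84 bench region 6.287424242424242
side10 slope (np.float32(64.44398), np.float64(-90.0), np.float64(-2.0), 0) -90.5
top10 slope (np.float32(35.089825), np.float64(-88.0), np.float64(0.0), 0) -88.0
side10 top (np.float32(54.018036), np.float64(-88.0), np.float64(3.0), 3) -88.0
top10 top (np.float32(32.905647), np.float64(-90.0), np.float64(5.0), 0) -90.0
```

```bash
sed -e 's/np.arange(-130,-9,2.)/np.arange(-104,-76,.5)/' -e 's/best\[:8\]/best[:30]/' ang.py > ang2.py; python3 ang2.py side10:slope top10:slope side10:top top10:top side8:slope
```

```text
side10 slope (np.float32(64.463455), np.float64(-91.0), np.float64(-2.0), 0) -90.4
top10 slope (np.float32(35.089825), np.float64(-88.0), np.float64(0.0), 0) -88.2
side10 top (np.float32(54.0285), np.float64(-87.5), np.float64(3.0), 3) -88.0
top10 top (np.float32(32.905647), np.float64(-90.0), np.float64(5.0), 0) -90.0
side8 slope (np.float32(66.14403), np.float64(-90.5), np.float64(-2.0), 0) -90.4
```

Both screws average −89.2° in the two cameras, the same as each other and within measuring error of −90°. Handing in.

```bash
python3 -c "
from plant import *
print(close_job())"
```

```text
the job is handed in; nothing more can be done
None
```

Both screws are turned home, with slots within about 2° of their marks by camera, and the driver hangs upright on its collar back in its rack. I handed the job in at about 28 s of robot time.

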